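Set the stock tags in front of the gourd bins

TASK

Each of the four bins of small gourds has a hinged wooden tag in front of it, and two of the bins are full to heaping. With the fingertips, push over the tags that are wrong, so that the tags of the two full bins lean back towards their bins with the gourd emblem facing up, and the tags of the other two bins (the one with only a couple of gourds and the empty one) lean towards the robot with the plain side up. Do not pick up or shift the bins or anything else on the bench.

Things in the scene. Friction and masses are not known exactly. Their poses are not given: they have to be found in the camera images.
- board: dark wooden tag board fixed flat on the bench, 70 mm (its x) by 470 mm (its y) by 15 mm thick; origin at the centre of its underside, on the bench. Its +x points across to the bins, away from the robot, its y runs along the row of tags. It may be turned up to 0.2 rad. The four tags stand in a row on it, 115 mm apart, on its middle line; the four bins stand in a row behind it, one behind each tag
- tag1_hinge (a point): middle of the hinge axis of tag 1, 27 mm above the bench (12 mm above the board). Axes as the board's: y along the hinge, x towards the bin behind this tag. Tags 1 to 4 are dealt to the four places in any order: the bin that belongs to a tag is the one whose y in this frame is near 0
- tag1_edge (a point): middle of the free (upper) edge of tag 1, 58 mm from its hinge axis. The tag is a light wooden leaf 50 mm wide, 6 mm thick, with a dark gourd-shaped emblem on the face that looks to the robot, and a plain back
- tag1 (a joint): lean of tag 1 in rad: 0 upright; +0.55 leaning on its stop towards its bin, emblem face up (means full); -0.55 leaning on its stop towards the robot, plain face up, emblem underneath (means not full). Moves freely (40 g, well under 1 N at the edge) and falls by itself to the stop once past upright
- tag2_hinge (a point): middle of the hinge axis of tag 2, 27 mm above the bench (12 mm above the board). Axes as the board's: y along the hinge, x towards the bin behind this tag. Tags 1 to 4 are dealt to the four places in any order: the bin that belongs to a tag is the one whose y in this frame is near 0
- tag2_edge (a point): middle of the free (upper) edge of tag 2, 58 mm from its hinge axis. The tag is a light wooden leaf 50 mm wide, 6 mm thick, with a dark gourd-shaped emblem on the face that looks to the robot, and a plain back
- tag2 (a joint): lean of tag 2 in rad: 0 upright; +0.55 leaning on its stop towards its bin, emblem face up (means full); -0.55 leaning on its stop towards the robot, plain face up, emblem underneath (means not full). Moves freely (40 g, well under 1 N at the edge) and falls by itself to the stop once past upright
- tag3_hinge (a point): middle of the hinge axis of tag 3, 27 mm above the bench (12 mm above the board). Axes as the board's: y along the hinge, x towards the bin behind this tag. Tags 1 to 4 are dealt to the four places in any order: the bin that belongs to a tag is the one whose y in this frame is near 0
- tag3_edge (a point): middle of the free (upper) edge of tag 3, 58 mm from its hinge axis. The tag is a light wooden leaf 50 mm wide, 6 mm thick, with a dark gourd-shaped emblem on the face that looks to the robot, and a plain back
- tag3 (a joint): lean of tag 3 in rad: 0 upright; +0.55 leaning on its stop towards its bin, emblem face up (means full); -0.55 leaning on its stop towards the robot, plain face up, emblem underneath (means not full). Moves freely (40 g, well under 1 N at the edge) and falls by itself to the stop once past upright
- tag4_hinge (a point): middle of the hinge axis of tag 4, 27 mm above the bench (12 mm above the board). Axes as the board's: y along the hinge, x towards the bin behind this tag. Tags 1 to 4 are dealt to the four places in any order: the bin that belongs to a tag is the one whose y in this frame is near 0
- tag4_edge (a point): middle of the free (upper) edge of tag 4, 58 mm from its hinge axis. The tag is a light wooden leaf 50 mm wide, 6 mm thick, with a dark gourd-shaped emblem on the face that looks to the robot, and a plain back
- tag4 (a joint): lean of tag 4 in rad: 0 upright; +0.55 leaning on its stop towards its bin, emblem face up (means full); -0.55 leaning on its stop towards the robot, plain face up, emblem underneath (means not full). Moves freely (40 g, well under 1 N at the edge) and falls by itself to the stop once past upright
- bin_full1: loose open grey plastic bin, 120 mm (its x) by 95 mm by 55 mm high; full bin: heaped with small gourds up to about 90 mm above the bench. Origin at the centre of its underside; it stands on the bench behind one of the tags, about 150 mm from the hinge, its near wall about 90 mm from the hinge
- bin_low: loose open grey plastic bin, 120 mm (its x) by 95 mm by 55 mm high; bin that is NOT full: two small gourds on its floor. Origin at the centre of its underside; it stands on the bench behind one of the tags, about 150 mm from the hinge, its near wall about 90 mm from the hinge
- bin_full2: loose open grey plastic bin, 120 mm (its x) by 95 mm by 55 mm high; the other full bin: heaped in the same way. Origin at the centre of its underside; it stands on the bench behind one of the tags, about 150 mm from the hinge, its near wall about 90 mm from the hinge
- bin_empty: loose open grey plastic bin, 120 mm (its x) by 95 mm by 55 mm high; bin that is NOT full: empty. Origin at the centre of its underside; it stands on the bench behind one of the tags, about 150 mm from the hinge, its near wall about 90 mm from the hinge
- gourd_large: loose dried bottle gourd standing on its end, 82 mm wide, 146 mm tall, beside the bins; origin on its underside or handle; to be left alone
- chuck_key: loose steel T-shaped chuck key lying on the bench, 72 x 60 x 16 mm, on the robot's side of the board; origin on its underside or handle; to be left alone
- wrench: loose wrench lying flat on the bench, 150 mm long, on the robot's side of the board; origin on its underside or handle; to be left alone
- wedge: loose wooden block, 90 x 40 x 30 mm, beside the board's right end; origin on its underside or handle; to be left alone
- tin: loose closed tin, 64 mm across, 85 mm tall, to the right of the bins; origin on its underside or handle; to be left alone
- stopper: loose cork disc, 30 mm across, 16 mm high, on the bench in the gap between the tag board and the bins; origin on its underside or handle; to be left alone
- collar: loose steel ring, 48 mm across, 16 mm high, on the robot's side of the board; origin on its underside or handle; to be left alone
There are look-alikes about, which are no part of the job. Leave any green or red look-alike of the bin_full2 alone.

How it is judged:
By the outcome, as a careful person would: the job done as asked, in the order asked, and still so for the second after the job is handed in, with the robot touching nothing.
It also fails if it takes over 45 s, if anything falls off the work surface, if the arm or the gripper's body presses on something with over 40 N, if the wrist force passes 120 N, or if a joint passes its speed limit or range.

ROBOT

A 6-joint arm with a two-finger parallel gripper is mounted at the origin on the work surface. World frame = base frame: x ahead of the robot, y to its left, z up, the work surface at z = 0. Lengths are in mm, angles in rad, forces in N, time in s.
With the tool pointing down it reaches from about 350 to 775 mm from the base axis. Payload 7.3 kg.
Tool frame: the origin (TCP) lies at the centre of the arm's flange, where the gripper is bolted on; the fingertips stand 178 mm ahead of it and the grasp point (between the pads) lies 159 mm ahead of it; z points along the fingers, y is the direction in which the jaws open and shut (so a half turn about z gives the same grasp; the last joint's range is limited). The gripper opens to 92 mm and grips with 3 to 60 N. Pads are 19 mm wide; open, the fingers measure 130 mm over their backs; the gripper's body (75 mm by 190 mm) begins 47 mm behind the grasp point.
Start: joints at [1.087, 0.342, 1.524, -0, 1.275, -0.146], TCP at [173.97, 495.341, 404.741] pointing down, gripper open.
Joint ranges: [-2.53, 2.53], [-0.77, 2.02], [0.04, 2.7], [-1, 4.14], [0.28, 2.66], [-3.11, 3.11]. Speed limits (rad/s): [2.57, 2.57, 3.14, 3.14, 3.14, 3.14].

INTERFACE

Orientations are given as [roll, pitch, yaw] about the fixed x, y, z axes, in that order (R = Rz(yaw) Ry(pitch) Rx(roll)).
In Python, from plant import get_obs, capture, close_job gives the robot as it stands. The module is installed in compiled form; this text tells all that it offers.
- The arm moves only by the shell command python3 -m pendant 'ROWS'. ROWS is JSON, a list of rows, each a list of 3 entries, a list of its own where there are three numbers: the shift along the tool's x, y, z in m, then the turn, a rotation vector about the tool's x, y, z in rad, then the finger opening in m, from 0 to 0.0918. In form: [[[tx, ty, tz], [wx, wy, wz], fingers], ...]. A call has 1 to 10 rows; each row is the pose to reach, as a shift and turn from the pose commanded when the call began, along the tool's axes at that moment; what a row does not reach only later rows make up. A row lasts 1/12 s, in which the tool goes at most 41.7 mm and 7.16 degrees, less where a joint would pass 70% of its speed; a pose out of reach is approached as far as the arm can. A call with a gripper value outside its range is refused whole. The fingers move at their own pace and stop on an object; the grip force is fixed at half the most. Time passes only in rows, so rows that repeat a pose let the fingers close. It gives the time, the measured TCP pose, the force and the opening at its end, in the units of the state.
- get_obs(): the state, without advancing time (a new reading comes with each control period).
- capture(name): name is "scene" or "top" or "wrist"; returns a dict with "color" (384x512x3 uint8, red, green, blue), "mtx" (3x3 intrinsics, pixels), "dist" ([k1, k2, p1, p2, k3] as OpenCV has them; the pictures are not rectified), "rvec" (rotation vector, rad) and "tvec" (3), from world to camera coordinates, as OpenCV has them. Camera axes: x right, y down, z forward; pixel columns grow to the right and rows downward; lengths in mm; the calibration is good to about 2 mm. A picture is of the moment at which its call begins. There is no depth.
- close_job(): hands the job in, once; it reports no verdict.
The state is a dict: "time": time; "joint_positions": joint angles; "dq": joint speeds; "tau": joint torques, N m; "tool_pos": TCP position; "tcp_rot": TCP orientation; "contact_force": force on the tool from outside, world axes, zero at the start; "moment": the same for the moment, N m; "grip_width": finger opening in mm.
Only numpy, scipy, OpenCV 4.12 (cv2) and the standard library are available. Lean on these libraries where they do the work, as an engineer would, in place of code of your own. Each camera call takes 0.05 s, during which the arm holds its last target. There are 200 camera calls.

## Working session

There is one attempt and no reset: what is moved stays moved. The work goes in short steps, Python scripts to look and compute and a shell command to move; the robot and the scene stay as the last step left them, time stands still between calls to the robot, and variables do not carry over. Pictures are saved under pics/ and viewed, about 8 in all and at most 12, crops included, and the job is handed in when it is done.

```bash
mkdir -p pics; python3 - <<'E'
from plant import *
import cv2,numpy as np,pickle
for n in("scene","top"):
    c=capture(n);pickle.dump(c,open(n+'.pkl','wb'))
    cv2.imwrite(f'pics/{n}0.png',cv2.resize(c['color'][:,:,::-1],(800,600),interpolation=cv2.INTER_CUBIC))
    print(n,np.round(c['mtx'],1).tolist(),c['rvec'],c['tvec'])
print(get_obs())
E
```

```text
scene [[368.1, 0.0, 262.0], [0.0, 368.1, 194.3], [0.0, 0.0, 1.0]] [ 2.14995215  0.74419593 -0.37216197] [-468.89785597 -108.01049568 1307.06821066]
top [[471.2, 0.0, 250.9], [0.0, 471.2, 191.2], [0.0, 0.0, 1.0]] [ 2.17080445 -2.21036929  0.08306575] [  95.55681785  553.53345559 1365.15169347]
{'time': 0.1, 'joint_positions': array([ 1.08699111e+00,  3.42656382e-01,  1.52493344e+00, -1.43204466e-05,
        1.27538548e+00, -1.46015745e-01]), 'dq': array([-0.00127185, -0.0018936 , -0.00212755,  0.00025196, -0.00285794,
       -0.0004863 ]), 'tau': array([ 2.88325005e-03, -4.32010210e+01, -2.44695389e+01,  7.21485238e-02,
        5.26350620e-02, -3.96260202e-05]), 'tool_pos': array([173.9178209 , 495.22751065, 404.10838321]), 'tcp_rot': array([-3.14022272e+00, -1.87623277e-04,  2.80380724e+00]), 'contact_force': array([-0.49571387, -0.12435519,  0.17074588]), 'moment': array([0.0159689 , 0.00693806, 0.03497274]), 'grip_width': 91.9193758132204}
```

View pics/scene0.png

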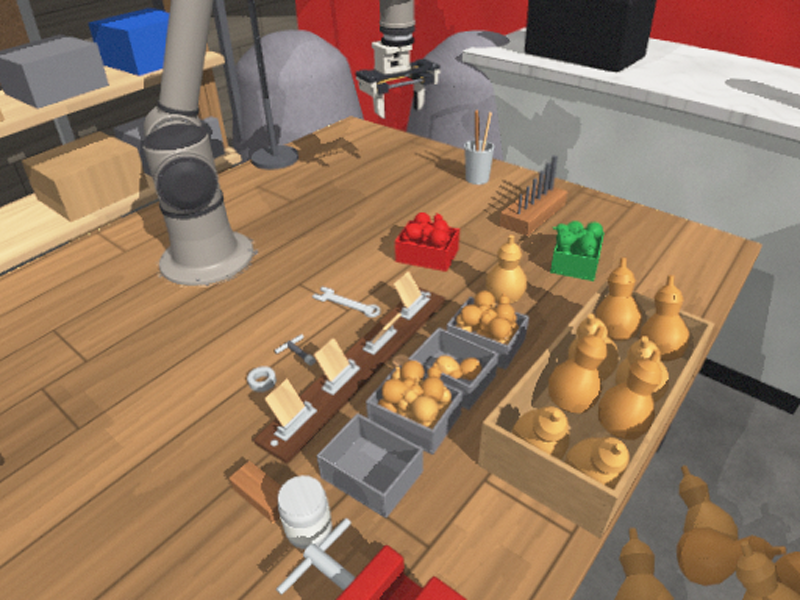

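View pics/top0.png

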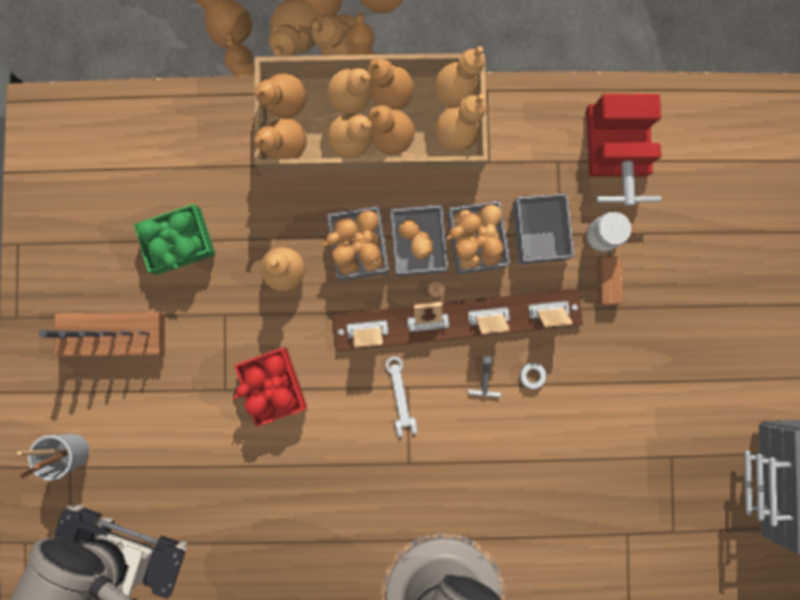

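The top view at 800x600 shows bins from left to right: full (357,242), low (418,240), full (479,237), empty (543,228). The tags are at (367,334), leaning to the robot, (428,312), leaning to the bins with the emblem showing, (490,321), to the robot, and (551,314), to the robot. The look-alikes are the red (270,387) and green (174,238) bins. The first three tags look wrong and the 4th looks right; I'll check this in one close crop.

```bash
cat > h.py <<'E'
import cv2,numpy as np,pickle
def ray(c,uv,z):
    p=cv2.undistortPoints(np.array(uv,float).reshape(-1,1,2),c['mtx'],np.array(c['dist'])).reshape(-1,2)
    R=cv2.Rodrigues(np.array(c['rvec'],float))[0];t=np.array(c['tvec'],float).ravel()
    o=-R.T@t;d=np.c_[p,np.ones(len(p))]@R
    z=np.broadcast_to(z,len(p));return o+d*((z-o[2])/d[:,2])[:,None]
E
python3 - <<'E'
import pickle,cv2
c=pickle.load(open('top.pkl','rb'))['color'][175:235,205:380,::-1]
s=pickle.load(open('scene.pkl','rb'))['color'][165:300,150:290,::-1]
a=cv2.resize(c,None,fx=4.5,fy=4.5,interpolation=cv2.INTER_CUBIC)
cv2.imwrite('pics/c1.png',a)
cv2.imwrite('pics/c2.png',cv2.resize(s,None,fx=4.4,fy=4.4,interpolation=cv2.INTER_CUBIC))
E
```

```text
(no output)
```

View pics/c1.png

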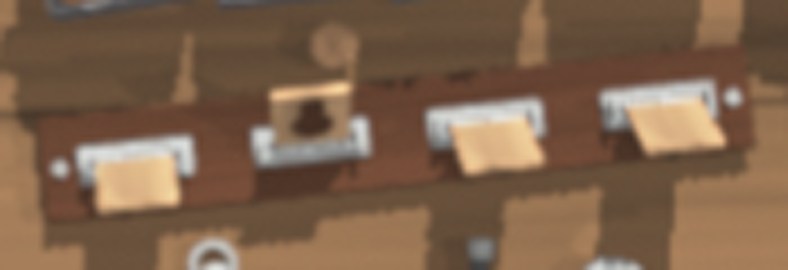

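View pics/c2.png

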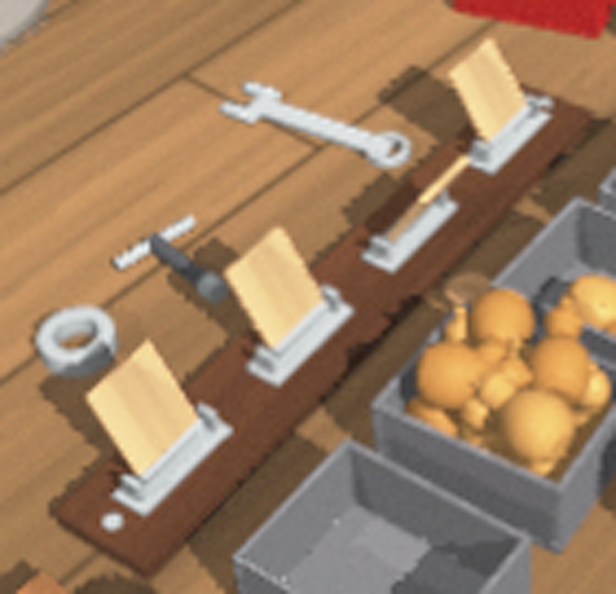

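The crops confirm it. Tags A (crop1 138,185), C (498,148) and D (675,125) lie plain side up, and B (312,112) shows its emblem. A, B and C must be flipped, and D stays. Next I'll measure the positions.

```bash
python3 - <<'E'
from h import *
c=pickle.load(open('top.pkl','rb'))
f=lambda P,z:ray(c,(np.array(P,float)+.5)/4.5+[205,175]-.5,z)
b=f([(42,122),(740,48),(748,145),(50,218)],15);np.set_printoptions(precision=1,suppress=True)
print(b,b.mean(0));L=(b[0]+b[3]-b[1]-b[2])/2;print('len',np.linalg.norm(L),'wid',np.linalg.norm(b[0]-b[3]))
yaw=np.arctan2(-L[0],L[1]);print('yaw',yaw)
X=np.array([np.cos(yaw),np.sin(yaw)]);Y=np.array([-np.sin(yaw),np.cos(yaw)])
m=b.mean(0)[:2]
E=f([(138,211),(312,88),(505,170),(684,150)],76.4)
print(E)
for k in range(4):
    h=m+Y*(1.5-k)*115;d=E[k][:2]-h;print('hinge',h,'edge rel',d@X,d@Y)
o=f([(333,45)],16)[0];print('stopper',o)
g=lambda P,z:ray(c,(np.array(P,float)+.5)*.64-.5,z)
print('bin near/far',g([(363,277),(420,272),(485,269),(548,262)],55)); print('wrench,key,collar',g([(394,365),(488,360),(533,376)],10)); print('gourd',g([(283,255)],140),'heap',g([(479,237)],90))
# board ends via scene
from plant import get_obs
E
```

```text
[[ 526.4  194.8   15. ]
 [ 566.8 -265.3   15. ]
 [ 502.8 -268.3   15. ]
 [ 463.7  190.4   15. ]] [514.9 -37.1  15. ]
len 461.14797685038536 wid 62.83333821748293
yaw 0.08629672708813498
[[ 467.   131.5   76.4]
 [ 541.8   21.5   76.4]
 [ 488.3  -98.2   76.4]
 [ 498.6 -211.4   76.4]]
hinge [500.1 134.8] edge rel -33.229276004162365 -0.4398076931910899
hinge [510.   20.2] edge rel 31.782924438131253 -1.4719323599738352
hinge [519.9 -94.4] edge rel -31.836887019286472 -1.0623541007155954
hinge [ 529.8 -208.9] edge rel -31.295131129879938 0.2611710102906937
stopper [573.4   3.6  16. ]
bin near/far [[ 594.2  139.    55. ]
 [ 601.6   34.3   55. ]
 [ 605.1  -85.5   55. ]
 [ 616.1 -202.7   55. ]]
wrench,key,collar [[ 431.4   84.7   10. ]
 [ 437.4  -92.7   10. ]
 [ 405.5 -177.3   10. ]]
gourd [[626.3 273.6 140. ]] heap [[659.3 -71.5  90. ]]
```

```bash
cat > go.py <<'E'
# shift (tool axes, m) and turn to bring closed fingertips to board-rel (x,y) of tag k at tip height z
import sys,numpy as np
from scipy.spatial.transform import Rotation as Ro
from plant import get_obs
H=dict(A=(500.1,134.8),B=(510,20.2),C=(519.9,-94.4),D=(529.8,-208.9));yaw=.0863
X=np.array([np.cos(yaw),np.sin(yaw)]);Y=np.array([-X[1],X[0]])
o=get_obs();R=Ro.from_euler('xyz',o['tcp_rot']);p=np.array(o['tool_pos'])
T=Ro.from_euler('xyz',[np.pi,0,np.pi+yaw])
for a in sys.argv[1:]:
    k,x,y,z=a.split(',');t=np.append(np.array(H[k])+X*float(x)+Y*float(y),float(z)+178)
    print(a,'shift',np.round(R.inv().apply(t-p)/1000,3),'turn',np.round((R.inv()*T).as_rotvec(),3))
E
python3 go.py A,-65,0,130 A,-65,0,58
```

```text
A,-65,0,130 shift [-0.368 -0.259  0.096] turn [-0.001 -0.    -0.424]
A,-65,0,58 shift [-0.368 -0.258  0.168] turn [-0.001 -0.    -0.424]
```

```bash
python3 -m pendant '[[[-0.368,-0.259,0.096],[0,0,-0.424],0],[[-0.368,-0.259,0.096],[0,0,-0.424],0],[[-0.368,-0.259,0.096],[0,0,-0.424],0],[[-0.368,-0.259,0.096],[0,0,-0.424],0],[[-0.368,-0.259,0.096],[0,0,-0.424],0],[[-0.368,-0.259,0.096],[0,0,-0.424],0],[[-0.368,-0.259,0.096],[0,0,-0.424],0],[[-0.368,-0.259,0.096],[0,0,-0.424],0],[[-0.368,-0.259,0.096],[0,0,-0.424],0],[[-0.368,-0.259,0.096],[0,0,-0.424],0]]'; python3 go.py A,-65,0,130 A,-65,0,58
```

```text
time: 0.93
tool_pos: [404.6, 171.3, 319.8]
tcp_rot: [3.141, -0.0, -3.055]
contact_force: [-0.2, -0.3, -0.0]
grip_width: 29.7
A,-65,0,130 shift [-0.027 -0.045  0.012] turn [ 0. -0. -0.]
A,-65,0,58 shift [-0.027 -0.045  0.084] turn [ 0. -0. -0.]
```

```bash
python3 -m pendant '[[[-0.02,-0.04,0.01],[0,0,0],0],[[-0.02,-0.04,0.01],[0,0,0],0],[[-0.02,-0.04,0.05],[0,0,0],0],[[-0.02,-0.04,0.08],[0,0,0],0],[[-0.02,-0.04,0.08],[0,0,0],0],[[-0.02,-0.04,0.08],[0,0,0],0]]'; python3 go.py A,-65,0,58 A,10,0,58
python3 - <<'E'
from plant import *
import cv2
a=capture('top')['color'][150:290,190:400,::-1];b=capture('scene')['color'][120:300,130:330,::-1]
a=cv2.resize(a,(400,267),interpolation=3);b=cv2.resize(b,(400,360),interpolation=3)
b=cv2.copyMakeBorder(b,0,0,0,0,0);a=cv2.copyMakeBorder(a,0,93,0,0,0)
cv2.imwrite('pics/m1.png',cv2.hconcat([a,b]))
E
```

```text
time: 1.43
tool_pos: [426.8, 135.2, 239.6]
tcp_rot: [-3.142, -0.004, -3.055]
contact_force: [-0.2, 0.2, 0.1]
grip_width: 0.5
A,-65,0,58 shift [-0.008 -0.007  0.004] turn [-0.    -0.004 -0.   ]
A,10,0,58 shift [-0.083 -0.007  0.003] turn [-0.    -0.004 -0.   ]
```

View pics/m1.png

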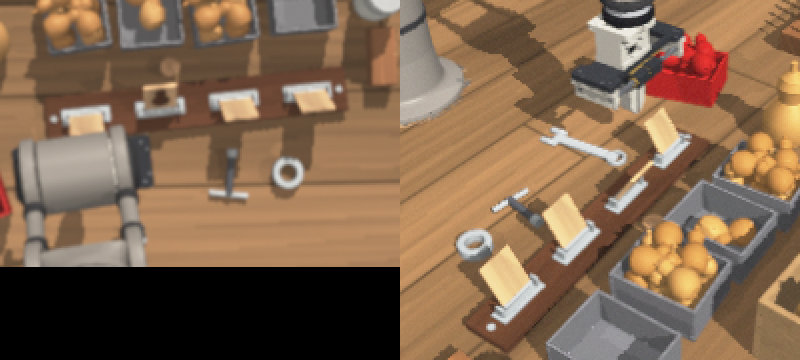

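The fingers (scene crop ~630,100) are on the robot side of tag A and clear of the red bin. Now pushing A over.

```bash
python3 -m pendant '[[[-0.02,-0.007,0.003],[0,0,0],0],[[-0.035,-0.007,0.003],[0,0,0],0],[[-0.05,-0.007,0.003],[0,0,0],0],[[-0.065,-0.007,0.003],[0,0,0],0],[[-0.08,-0.007,0.003],[0,0,0],0],[[-0.08,-0.007,0.003],[0,0,0],0],[[-0.06,-0.007,-0.01],[0,0,0],0],[[-0.04,-0.007,-0.04],[0,0,0],0],[[-0.04,-0.007,-0.07],[0,0,0],0],[[-0.04,-0.007,-0.07],[0,0,0],0]]'; python3 go.py C,-65,0,130 C,-65,0,58 
python3 - <<'E'
from plant import *
import cv2
b=capture('scene')['color'][120:300,130:330,::-1]
cv2.imwrite('pics/m2.png',cv2.resize(b,(600,540),interpolation=3))
E
```

```text
time: 2.37
tool_pos: [467.9, 132.1, 316.8]
tcp_rot: [3.141, 0.012, -3.054]
contact_force: [1.5, 1.0, 0.3]
grip_width: 0.5
C,-65,0,130 shift [ 0.033 -0.23   0.008] turn [0.    0.012 0.001]
C,-65,0,58 shift [ 0.034 -0.23   0.08 ] turn [0.    0.012 0.001]
```

View pics/m2.png

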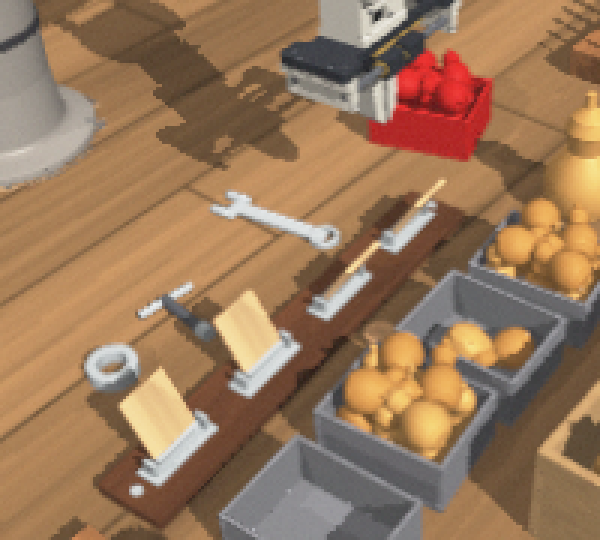

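Tag A (415,215) now leans towards its bin like B (340,285). Next is C.

```bash
python3 -m pendant '[[[0.034,-0.23,0.008],[0,0,0],0],[[0.034,-0.23,0.008],[0,0,0],0],[[0.034,-0.23,0.008],[0,0,0],0],[[0.034,-0.23,0.008],[0,0,0],0],[[0.034,-0.23,0.008],[0,0,0],0],[[0.034,-0.23,0.008],[0,0,0],0],[[0.034,-0.23,0.04],[0,0,0],0],[[0.034,-0.23,0.08],[0,0,0],0],[[0.034,-0.23,0.08],[0,0,0],0],[[0.034,-0.23,0.08],[0,0,0],0]]'; python3 go.py C,-65,0,58 C,7,0,58
```

```text
time: 3.25
tool_pos: [453.0, -100.2, 229.4]
tcp_rot: [3.139, -0.004, -3.055]
contact_force: [0.2, -0.3, 0.2]
grip_width: 0.3
C,-65,0,58 shift [-0.002  0.    -0.007] turn [ 0.002 -0.004  0.   ]
C,7,0,58 shift [-0.074  0.    -0.007] turn [ 0.002 -0.004  0.   ]
```

```bash
python3 -m pendant '[[[-0.015,0,-0.006],[0,0,0],0],[[-0.03,0,-0.006],[0,0,0],0],[[-0.045,0,-0.006],[0,0,0],0],[[-0.06,0,-0.006],[0,0,0],0],[[-0.073,0,-0.006],[0,0,0],0],[[-0.073,0,-0.006],[0,0,0],0],[[-0.055,0,-0.02],[0,0,0],0],[[-0.04,0,-0.05],[0,0,0],0],[[-0.04,0,-0.08],[0,0,0],0],[[-0.04,0,-0.08],[0,0,0],0]]'; python3 go.py B,-20,0,130 B,60,0,130 B,60,0,58
```

```text
time: 4.08
tool_pos: [493.9, -97.1, 317.4]
tcp_rot: [-3.137, 0.011, -3.055]
contact_force: [1.1, -0.8, 1.1]
grip_width: 0.2
B,-20,0,130 shift [-0.006  0.116  0.009] turn [-0.005  0.011  0.001]
B,60,0,130 shift [-0.086  0.115  0.01 ] turn [-0.005  0.011  0.001]
B,60,0,58 shift [-0.085  0.116  0.082] turn [-0.005  0.011  0.001]
```

```bash
python3 -m pendant '[[[-0.086,0.116,0],[0,0,0],0],[[-0.086,0.116,0],[0,0,0],0],[[-0.086,0.116,0],[0,0,0],0],[[-0.086,0.116,0],[0,0,0],0],[[-0.086,0.116,0],[0,0,0],0],[[-0.086,0.116,0],[0,0,0],0]]'; python3 go.py B,60,0,58
python3 - <<'E'
from plant import *
import cv2
b=capture('scene')['color'][120:300,130:330,::-1]
cv2.imwrite('pics/m3.png',cv2.resize(b,(600,540),interpolation=3))
E
```

```text
time: 4.58
tool_pos: [569.0, 27.0, 311.5]
tcp_rot: [-3.141, 0.002, -3.052]
contact_force: [-0.8, -0.2, 0.0]
grip_width: 0.7
B,60,0,58 shift [-0.001 -0.002  0.075] turn [-0.     0.002  0.003]
```

View pics/m3.png

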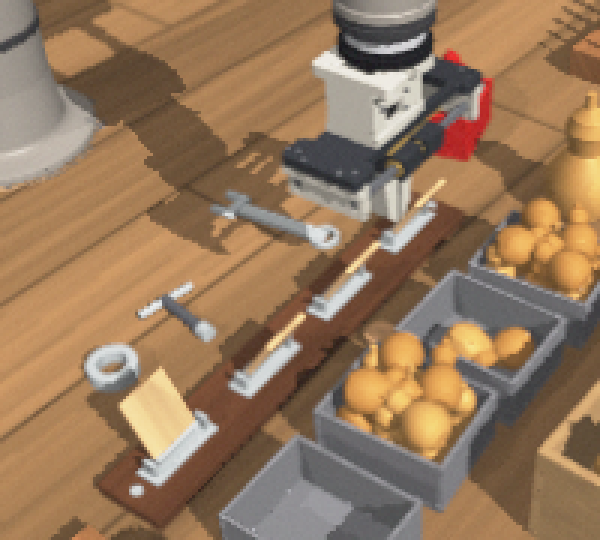

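C (265,365) now leans to its bin. The fingertips (395,215) are above the gap behind B, so next I descend and push B towards the robot.

```bash
python3 -m pendant '[[[-0.001,-0.002,0.035],[0,0,0],0],[[-0.001,-0.002,0.07],[0,0,0],0],[[-0.001,-0.002,0.073],[0,0,0],0],[[-0.001,-0.002,0.073],[0,0,0],0],[[-0.001,-0.002,0.073],[0,0,0],0]]'; python3 go.py B,60,0,58 B,-7,0,58 B,25,0,58
```

```text
time: 5.05
tool_pos: [570.6, 23.1, 238.8]
tcp_rot: [-3.141, 0.001, -3.056]
contact_force: [-0.0, 0.5, 0.4]
grip_width: 0.3
B,60,0,58 shift [0.001 0.002 0.003] turn [-0.     0.001 -0.001]
B,-7,0,58 shift [0.068 0.002 0.003] turn [-0.     0.001 -0.001]
B,25,0,58 shift [0.036 0.002 0.003] turn [-0.     0.001 -0.001]
```

```bash
python3 -m pendant '[[[0.015,0.002,0.002],[0,0,0],0],[[0.03,0.002,0.002],[0,0,0],0],[[0.045,0.002,0.002],[0,0,0],0],[[0.057,0.002,0.002],[0,0,0],0],[[0.068,0.002,0.002],[0,0,0],0],[[0.068,0.002,0.002],[0,0,0],0],[[0.05,0.002,-0.01],[0,0,0],0],[[0.036,0.002,-0.04],[0,0,0],0],[[0.036,0.002,-0.08],[0,0,0],0],[[0.036,0.002,-0.1],[0,0,0],0]]' && python3 -m pendant '[[[0.03,0,-0.04],[0,0,0],0],[[0.07,0,-0.06],[0,0,0],0],[[0.11,0,-0.06],[0,0,0],0],[[0.14,0,-0.06],[0,0,0],0],[[0.14,0,-0.06],[0,0,0],0],[[0.14,0,-0.06],[0,0,0],0],[[0.14,0,-0.06],[0,0,0],0]]'
python3 - <<'E'
from plant import *
import cv2
a=capture('top')['color'][100:260,150:410,::-1];b=capture('scene')['color'][120:330,130:360,::-1]
a=cv2.resize(a,(400,246),interpolation=3);b=cv2.resize(b,(400,365),interpolation=3)
cv2.imwrite('pics/m4.png',cv2.hconcat([cv2.copyMakeBorder(a,0,119,0,0,0),b]))
E
```

```text
time: 5.88
tool_pos: [535.6, 22.5, 344.0]
tcp_rot: [-3.14, 0.009, -3.056]
contact_force: [1.4, 0.7, 1.1]
grip_width: 0.8
time: 6.47
tool_pos: [395.1, 10.6, 399.4]
tcp_rot: [-3.14, 0.005, -3.056]
contact_force: [-0.2, 0.6, 1.2]
grip_width: 0.6
```

View pics/m4.png

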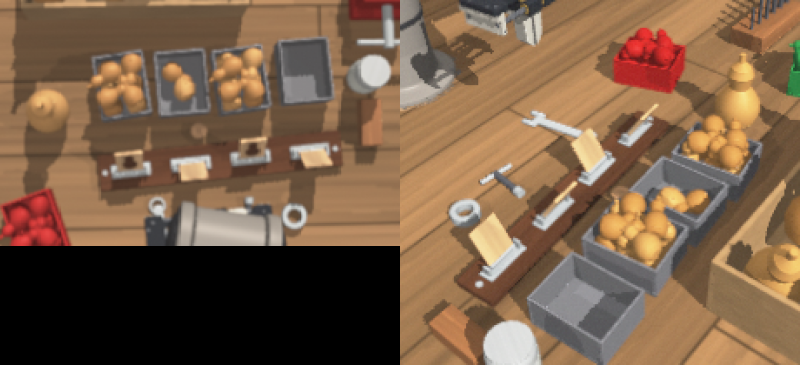

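The emblems now show at A (130,160) and C (250,150), in front of the two full bins. B (192,170) and D (315,157) lie plain side up towards the robot. Nothing else looks moved and the arm is clear, so I'm handing in.

```bash
python3 -c "
from plant import *
print(close_job())"
```

```text
the job is handed in; nothing more can be done
None
```

The job is done and handed in at about 6.5 s on the robot's clock. From the robot's left to right, the bins are full, low, full and empty.

- **Pushed:** With the closed fingertips I pushed the first and third tags over towards their full bins, and the second back towards the robot. The fourth tag was already right, so I left it alone.
- **Last check:** The final top and scene pictures show the emblem up at both full bins and the plain side up at the low and empty bins. The other objects in view look unmoved, and the arm is clear, with its fingertips about 220 mm above the bench. The wrench and chuck key were partly hidden by the arm in the top view but look in place in the scene view.
- **Forces:** The readings at the end of each move stayed under about 2 N. None of the checks failed or disagreed.

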